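# Push the bronze wear plate out over the end of the parts ledge

### The arm

A 6-joint arm with a two-finger parallel gripper is mounted at the origin on the work surface. World frame = base frame: x ahead of the robot, y to its left, z up, the work surface at z = 0. Lengths are in m, angles in rad, forces in N, time in s.
With the tool pointing down it reaches from about 0.35 to 0.975 m from the base axis. Payload 4.9 kg.
Tool frame: the origin (TCP) lies at the very end of the fingers, on their centre line; the grasp point (between the pads) lies 19 mm behind it; z points along the fingers, y is the line along which they close (so a half turn about z gives the same grasp; the last joint's range is limited). The gripper opens to 85 mm and grips with 20 to 120 N. Pads are 22 mm wide; open, the fingers measure 114 mm over their backs; the gripper's body (76 mm by 85 mm) begins 54 mm behind the grasp point. The pads swing forward as they close: fully open they stand 13 mm farther back than shut.
Start: joints at [1.209, 0.053, 1.613, -0, 1.476, -0.119], TCP at [0.15, 0.607, 0.231] pointing down, gripper open.
Joint ranges: [-3.01, 3.01], [-1.01, 2.22], [0.06, 2.58], [-1.02, 4.17], [0.09, 2.62], [-3.14, 3.14]. Speed limits (rad/s): [2.57, 2.57, 3.14, 3.14, 3.14, 3.14].

### API

Orientations are given as a unit quaternion [w, x, y, z].
In Python, from plant import manip gives the robot as it stands.
- The arm moves only by the tool play_rows, never from a script. Its argument "series" is a list that holds one entry, the list of rows, each a list of 7 numbers: the shift along the world's x, y, z in m, then the turn, a rotation vector about the world's x, y, z in degrees, then the opening, from 0 (shut) to 1 (fully open). In form: [[[dx, dy, dz, rx, ry, rz, grip], ...]]. A call has 1 to 10 rows; each row shifts and turns the commanded pose from where the row before left it; what a row does not reach is not made up. A row lasts 1/10 s, in which the tool goes at most 50 mm and 8.59 degrees, less where a joint would pass 70% of its speed; a pose out of reach is approached as far as the arm can. A call with a gripper value outside its range is refused whole. The fingers move at their own pace and stop on an object; the grip force is fixed at half the most. Time passes only in rows, so rows that do not move let the fingers close. It gives the time, the measured TCP pose, the force, the opening and the grip force at its end, in the units of the state.
- manip.state(): the state, without advancing time (a new reading comes with each control period).
- manip.grab_frame(name): name is "scene" or "top" or "wrist"; returns a dict with "frame" (400x640x3 uint8, blue, green, red), "mtx" (3x3 intrinsics, pixels), "R" (3x3) and "t" (3): a world point X has camera coordinates R X + t. Camera axes: x right, y down, z forward; pixel columns grow to the right and rows downward; lengths in m; the calibration is good to about 2 mm. A picture is of the moment at which its call begins. There is no depth.
- manip.job_done(): hands the job in; it is judged then, once.
The state is a dict: "time": time; "joint_pos": joint angles; "joint_vel": joint speeds; "joint_efforts": joint torques, N m; "tool_pos": TCP position; "tool_rot": TCP orientation; "contact_force": force on the tool from outside, world axes, zero at the start; "ft_torque": the same for the moment, N m; "gripper_width": opening from 0.0 (shut) to 1.0 (fully open); "grasp_force": force on a finger pad.
Only numpy, scipy, OpenCV 4.12 (cv2) and the standard library are available. Lean on these libraries where they do the work, as an engineer would, in place of code of your own. Each camera call takes 0.05 s, during which the arm holds its last target. There are 200 camera calls.

### The job

Slide the brass-coloured wear plate along its lane on the parts ledge, pushing it slowly with your fingertips, until about a third of its length sticks out past the open, red-edged end, so that the next mechanic can get hold of its edge. Leave it lying flat in its lane: do not pick it up, lift it or tip it. Leave the dark steel plate with the bearing ring on it, and everything else on the bench, where they are.

Things in the scene. Friction and masses are not known exactly. Their poses are not given: they have to be found in the camera images.
- ledge: Fixed aluminium ledge, 360 mm long (its x), 194 mm wide (its y), flat top 45 mm above the bench. Origin on the bench; +x points along the lanes to the open, red-edged end at x = +150 mm (roughly to the robot's left); at the other end (x = -210 to -200 mm) a blue stop wall stands 18 mm above the top. Two lanes, centred on y = +47 and -47 mm.
- ledge_end (a point): Middle of the top edge of the ledge's open, red-edged end, 45 mm above the bench; same axes as the ledge (x points outwards, along the lanes). Three blue ribs, 6 mm wide and 4 mm high, run the ledge's length at y = -94, 0 and +94 mm and bound two lanes 88 mm wide.
- bronze_plate: The plate to push: brass-coloured, 110 mm long (its x), 80 mm wide (its y), 6 mm thick, 0.3 to 0.65 kg, loose and flat in either lane. Origin at the centre of its underside; its x runs along the lane to the open end. At the start wholly on the ledge, its rear edge (x = -55 mm) at least 80 mm from the stop wall. It tips off if half of it overhangs.
- bronze_edge (a point): Middle of the brass-coloured plate's leading edge face (plate x = +55 mm, 3 mm above its underside).
- steel_plate: Bystander: dark steel plate of the same size in the other lane; origin at the centre of its underside.
- bearing: Bystander: steel bearing ring 52 mm across, 15 mm high, lying on the dark steel plate; origin at the centre of its underside.
- socket: Bystander: steel socket 26 mm across, 38 mm high, standing on the bench beside the ledge; origin at the centre of its underside.
- grease_tub: Bystander: yellow tub 90 mm across, 75 mm high, on the bench; origin at the centre of its underside.
- multimeter: Bystander: orange multimeter 150 x 78 x 45 mm lying on the bench; origin at the centre of its underside.
- screwdriver: Bystander: screwdriver 200 mm long, 26 mm thick, with a red handle, lying on the bench along its x (handle to -x); origin on the bench at its middle.
- wrench: Bystander: steel wrench about 180 mm long, under 10 mm high, lying on the bench along its x; origin on the bench near its middle.
There are look-alikes about, which are no part of the job. Of the things like the bronze_plate, leave any that is green or turquoise; of the rest the larger one is meant.

How it is judged:
By the outcome, as a careful person would: the job done as asked, in the order asked, and still so for the second after the job is handed in, with the robot touching nothing.
It also fails if it takes over 40 s, if anything falls off the work surface, if the arm or the gripper's body presses on something with over 40 N, if the wrist force passes 120 N, or if a joint passes its speed limit or range.

## Working session

There is one attempt and no reset: what is moved stays moved. The work goes in short steps, Python scripts to look and compute and a tool call to move; the robot and the scene stay as the last step left them, time stands still between calls to the robot, and variables do not carry over. Pictures are saved under pics/ and viewed, at most 10 in all, crops included, and the job is handed in when it is done.

Besides the shell and the picture viewer there is one more tool, called after "Request:" by a JSON object that holds its "name" and its "arguments", one argument or row to a line. play_rows: Moves the arm, as the interface text tells. Its arguments: {"type":"object","properties":{"series":{"type":"array"}},"required":["series"]}

```bash
mkdir -p pics; cat > h.py <<'E'
import numpy as np, cv2
from plant import manip
def snap(n,f):
    d=manip.grab_frame(n); cv2.imwrite(f'pics/{f}.png',d['frame']); np.savez(f'pics/{f}.npz',**{k:np.array(d[k]) for k in('mtx','R','t')}); return d
def w(f,px,z):
    d=np.load(f'pics/{f}.npz'); c=-d['R'].T@d['t']
    r=d['R'].T@np.linalg.solve(d['mtx'],[px[0],px[1],1]); return c+r*(z-c[2])/r[2]
def p(f,X):
    d=np.load(f'pics/{f}.npz'); q=d['mtx']@(d['R']@np.array(X)+d['t']); return q[:2]/q[2]
E
python3 - <<'E'
from h import *
snap('top','top1'); snap('scene','sc1'); print(manip.state())
E
```

```text
{'time': 0.1, 'joint_pos': array([ 1.20902851e+00,  5.33198840e-02,  1.61413674e+00, -1.34348831e-05,
        1.47602868e+00, -1.19008396e-01]), 'joint_vel': array([ 0.00026931,  0.00097904, -0.00579445, -0.00197818,  0.00162811,
        0.00063597]), 'joint_efforts': array([-3.44365499e-04, -3.94903672e+01, -3.71363246e+01, -9.74959198e-05,
        3.89274748e-03, -2.84327075e-05]), 'tool_pos': array([0.15004629, 0.60614117, 0.23017988]), 'tool_rot': array([-2.18806544e-04,  1.21081191e-01,  9.92642156e-01, -9.20707216e-04]), 'contact_force': array([ 0.47790629, -0.7229694 ,  0.57198197]), 'ft_torque': array([-0.01430611,  0.05127722,  0.00747308]), 'grasp_force': 0.0, 'gripper_width': 1.0011818121669658}
```

View pics/top1.png

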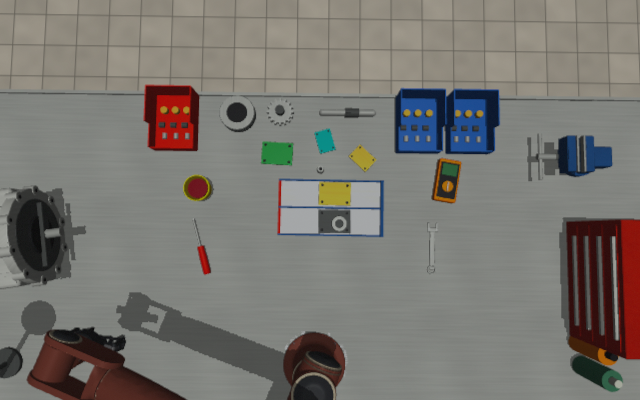

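View pics/sc1.png

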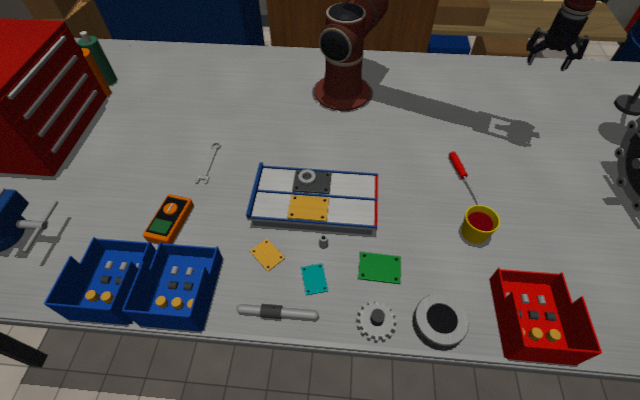

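Top view candidates: the brass plate on the ledge at (335,193), a smaller yellow plate on the bench at (362,158), a green one at (277,153) and a turquoise one at (325,141). The one on the ledge fits: it is brass, larger, and lies in a lane. The red edge is at column 279, the stop wall at 382. I'll confirm with an enlarged crop and measure.

```bash
python3 - <<'E'
from h import *
im=cv2.imread('pics/top1.png'); cv2.imwrite('pics/c1.png',cv2.resize(im[130:245,265:395],None,fx=5,fy=5,interpolation=cv2.INTER_CUBIC))
hsv=cv2.cvtColor(im,cv2.COLOR_BGR2HSV); m=cv2.inRange(hsv,(15,100,80),(35,255,255))
n,l,s,c=cv2.connectedComponentsWithStats(m)
for i in range(1,n):
    if s[i,4]>100 and 300<c[i,0]<390:
        r=cv2.minAreaRect(np.argwhere(l==i)[:,::-1].astype(np.float32)); z=.051 if c[i,1]>175 else .006
        print(s[i],r,[w('top1',q,z).round(4) for q in cv2.boxPoints(r)],w('top1',r[0],z))
for q in [(278,180),(278,236),(383,180),(383,236)]: print(q,w('top1',q,.047).round(4))
E
```

```text
[349 145  27  27 378] ((362.25, 157.75001525878906), (22.62741470336914, 16.26345443725586), 45.0) [array([ 0.7274, -0.1162,  0.006 ]), array([ 0.7693, -0.1571,  0.006 ]), array([ 0.7122, -0.2143,  0.006 ]), array([ 0.6705, -0.1734,  0.006 ])] [ 0.71978187 -0.16524842  0.006     ]
[319 182  32  23 709] ((334.5, 193.0), (22.0, 31.0), 90.0) [array([ 0.6267, -0.0118,  0.051 ]), array([ 0.6277, -0.1188,  0.051 ]), array([ 0.5517, -0.1191,  0.051 ]), array([ 0.5507, -0.0125,  0.051 ])] [ 0.5891103  -0.06554899  0.051     ]
(278, 180) [0.6326 0.1298 0.047 ]
(278, 236) [0.4399 0.1268 0.047 ]
(383, 180) [ 0.6362 -0.2334  0.047 ]
(383, 236) [ 0.4429 -0.2332  0.047 ]
```

View pics/c1.png

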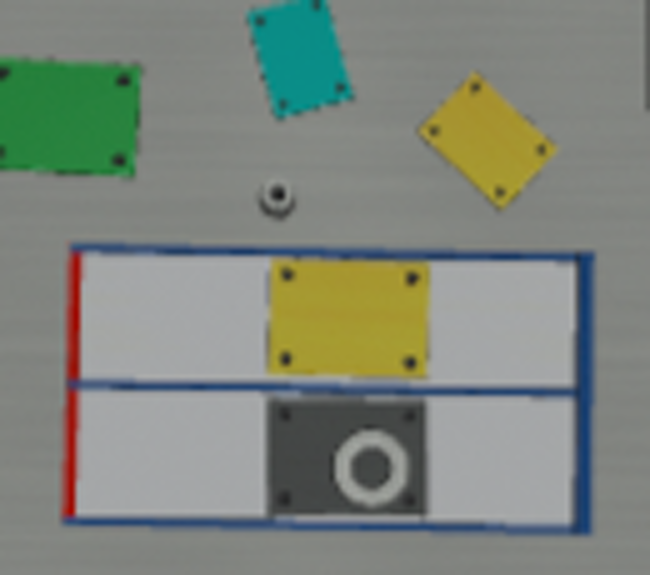

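The crop confirms the brass plate in the far lane, larger than the yellow one on the bench. I'll move above the spot behind its rear edge, shutting the fingers and turning them across the lane.

Request:
{"name": "play_rows", "arguments": {
  "series": [
    [[0.022,-0.038,0,0,0,-3.8,0],[0.022,-0.038,0,0,0,-3.8,0],[0.022,-0.038,0,0,0,-3.8,0],[0.022,-0.038,0,0,0,-3.8,0],[0.022,-0.038,0,0,0,-3.8,0],[0.022,-0.038,0,0,0,-3.8,0],[0.022,-0.038,0,0,0,-3.8,0],[0.022,-0.038,0,0,0,-3.8,0],[0.022,-0.038,0,0,0,-3.8,0],[0.022,-0.038,0,0,0,-3.8,0]]
  ]
}}

```text
time: 1.1
tool_pos: [0.3705, 0.225, 0.2309]
tool_rot: [-0.0, 0.439, 0.899, 0.0]
contact_force: [0.7, 0.7, 0.5]
gripper_width: 0.0
grasp_force: 0.0
```

Request:
{"name": "play_rows", "arguments": {
  "series": [
    [[0.022,-0.038,0,0,0,-3.8,0],[0.022,-0.038,0,0,0,-3.8,0],[0.022,-0.038,0,0,0,-3.8,0],[0.022,-0.038,0,0,0,-3.8,0],[0.022,-0.038,0,0,0,-3.8,0],[0.022,-0.038,0,0,0,-3.8,0],[0.022,-0.038,0,0,0,-3.8,0],[0.022,-0.038,0,0,0,-3.8,0],[0.022,-0.038,0,0,0,-3.8,0],[0,0,0,0,0,0,0]]
  ]
}}

```text
time: 2.1
tool_pos: [0.5693, -0.1194, 0.2301]
tool_rot: [-0.0, 0.685, 0.729, -0.001]
contact_force: [-0.7, 0.7, -0.4]
gripper_width: -0.002
grasp_force: 0.0
```

```bash
python3 - <<'E'
from h import *
snap('wrist','w1'); s=manip.state(); print(s['time'],s['tool_pos'],s['tool_rot'],s['contact_force'],s['gripper_width'])
E
```

```text
2.15 [ 0.56846095 -0.11735135  0.23012935] [-9.91604174e-04  6.83854596e-01  7.29617513e-01 -4.39700948e-04] [1.23935802 0.52907515 0.21168923] -0.0007846345315726295
```

View pics/w1.png

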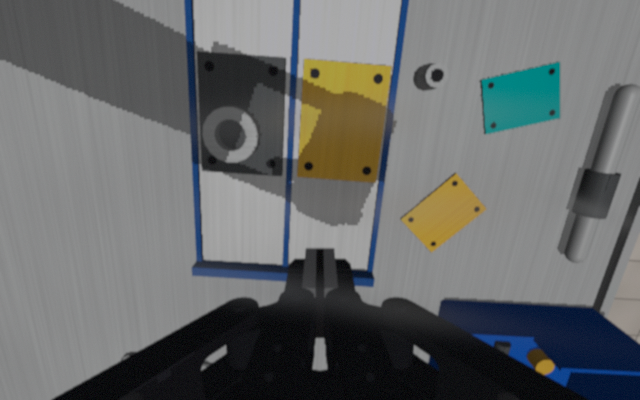

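Wrist view: brass plate corners at about (303,58), (391,65), (383,181) and (297,177). The middle rib runs from (296,0) to (287,265), the outer rib from (404,0) to (374,275).

```bash
python3 - <<'E'
from h import *
for q in [(303,58),(391,65),(383,181),(297,177)]: print(q,w('w1',q,.051).round(4))
for q in [(296,2),(287,265),(404,2),(374,272)]: print(q,w('w1',q,.049).round(4))
# top view: red edge ends (crop coords /5 + offset)
for q in [(70,247),(62,522),(72,384),(592,256),(590,533)]: print(q,w('top1',(265+q[0]/5-.4,130+q[1]/5-.4),.047).round(4))
E
```

```text
(303, 58) [ 0.5478 -0.0108  0.051 ]
(391, 65) [ 0.6277 -0.0118  0.051 ]
(383, 181) [ 0.6335 -0.1198  0.051 ]
(297, 177) [ 0.5469 -0.121   0.051 ]
(296, 2) [0.5396 0.0336 0.049 ]
(287, 265) [ 0.5399 -0.2214  0.049 ]
(404, 2) [0.6329 0.0394 0.049 ]
(374, 272) [ 0.6364 -0.224   0.049 ]
(70, 247) [0.6361 0.1278 0.047 ]
(62, 522) [0.4467 0.1303 0.047 ]
(72, 384) [0.5414 0.1249 0.047 ]
(592, 256) [ 0.6334 -0.2334  0.047 ]
(590, 533) [ 0.4422 -0.2319  0.047 ]
```

Measured against the given sizes: plate 110 x 80, ledge 361 long, yaw about 0, lane centre x≈0.588, rear edge y≈-0.120, open end y≈0.1275. Descending behind the rear edge.

Request:
{"name": "play_rows", "arguments": {
  "series": [
    [[0.01,-0.021,-0.02,0,0,-1.9,0],[0.01,-0.021,-0.03,0,0,-1.8,0],[0,0,-0.035,0,0,0,0],[0,0,-0.035,0,0,0,0],[0,0,-0.03,0,0,0,0],[0,0,-0.015,0,0,0,0],[0,0,-0.01,0,0,0,0],[0,0,0,0,0,0,0],[0,0,0,0,0,0,0]]
  ]
}}

```text
time: 3.05
tool_pos: [0.5892, -0.1575, 0.0579]
tool_rot: [0.001, 0.706, 0.708, 0.0]
contact_force: [-0.2, -0.6, 0.2]
gripper_width: -0.001
grasp_force: 0.0
```

Request:
{"name": "play_rows", "arguments": {
  "series": [
    [[0,0,-0.004,0,0,0,0],[0,0,-0.004,0,0,0,0],[0,0,-0.001,0,0,0,0],[0,0,0,0,0,0,0],[0,0,0,0,0,0,0]]
  ]
}}

```text
time: 3.55
tool_pos: [0.5883, -0.1574, 0.0474]
tool_rot: [0.0, 0.706, 0.708, 0.0]
contact_force: [-0.3, -0.8, -1.1]
gripper_width: -0.003
grasp_force: 0.0
```

```bash
python3 - <<'E'
from h import *
snap('wrist','w2'); 
for i in range(5):
    manip.grab_frame('top'); s=manip.state(); print(s['time'],s['tool_pos'].round(4),s['contact_force'].round(1))
E
```

```text
3.65 [ 0.5884 -0.1574  0.0475] [-0.2 -0.1  0.8]
3.7 [ 0.5883 -0.1574  0.0474] [ 0.7  0.5 -0.5]
3.75 [ 0.5884 -0.1574  0.0474] [-0.7  0.5 -0.2]
3.8 [ 0.5883 -0.1574  0.0474] [ 0.1  0.4 -0.2]
3.85 [ 0.5883 -0.1574  0.0474] [-0.5  0.1 -0.5]
```

View pics/w2.png

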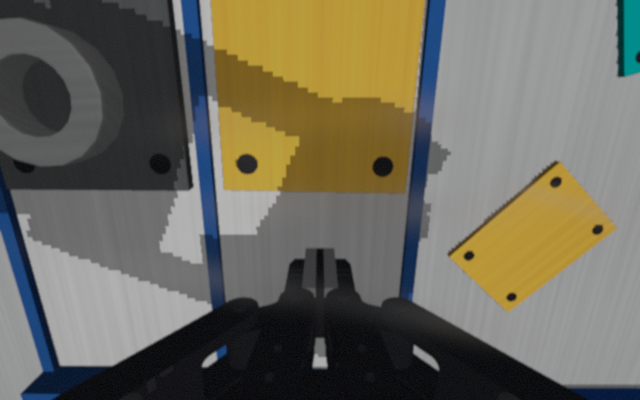

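Fingertips are centred behind the plate in the lane (edge at row 190, fingertips at row 250), clear and 2.4 mm above the top. Now a slow push.

Request:
{"name": "play_rows", "arguments": {
  "series": [
    [[0,0.006,0,0,0,0,0],[0,0.006,0,0,0,0,0],[0,0.006,0,0,0,0,0],[0,0.004,0,0,0,0,0],[0,0.003,0,0,0,0,0],[0,0.003,0,0,0,0,0],[0,0.003,0,0,0,0,0],[0,0.003,0,0,0,0,0],[0,0.003,0,0,0,0,0],[0,0.003,0,0,0,0,0]]
  ]
}}

```text
time: 4.85
tool_pos: [0.5883, -0.1174, 0.0473]
tool_rot: [0.0, 0.706, 0.708, -0.0]
contact_force: [0.0, -2.2, -1.1]
gripper_width: -0.004
grasp_force: 1.4
```

Request:
{"name": "play_rows", "arguments": {
  "series": [
    [[0,0.004,0,0,0,0,0],[0,0.004,0,0,0,0,0],[0,0.004,0,0,0,0,0],[0,0.004,0,0,0,0,0],[0,0.004,0,0,0,0,0],[0,0.004,0,0,0,0,0],[0,0.004,0,0,0,0,0],[0,0.004,0,0,0,0,0],[0,0.004,0,0,0,0,0],[0,0.004,0,0,0,0,0]]
  ]
}}

```text
time: 5.85
tool_pos: [0.5882, -0.077, 0.0473]
tool_rot: [0.0, 0.706, 0.708, -0.0]
contact_force: [0.6, -2.8, -0.3]
gripper_width: 0.0
grasp_force: 1.5
```

```bash
python3 - <<'E'
from h import *
snap('wrist','w3'); snap('top','top3')
s=manip.state(); print(s['time'],s['tool_pos'].round(4),s['contact_force'].round(1))
E
```

```text
5.95 [ 0.5882 -0.0764  0.0473] [-0.3  0.2  0.2]
```

View pics/w3.png

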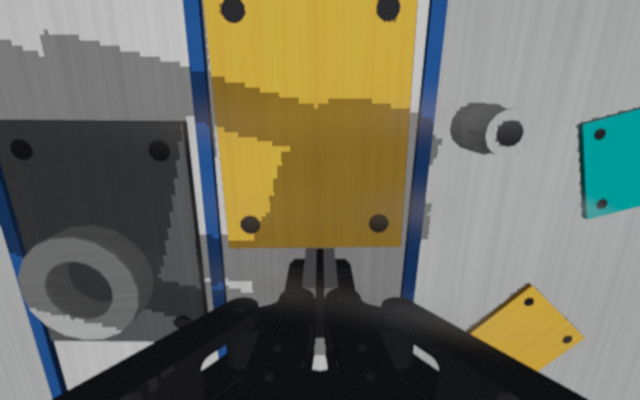

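The plate is square in its lane with its rear edge (row 247) against the fingertips. Continuing.

Request:
{"name": "play_rows", "arguments": {
  "series": [
    [[0,0.004,0,0,0,0,0],[0,0.004,0,0,0,0,0],[0,0.004,0,0,0,0,0],[0,0.004,0,0,0,0,0],[0,0.004,0,0,0,0,0],[0,0.004,0,0,0,0,0],[0,0.004,0,0,0,0,0],[0,0.004,0,0,0,0,0],[0,0.004,0,0,0,0,0],[0,0.004,0,0,0,0,0]]
  ]
}}

```text
time: 6.95
tool_pos: [0.5883, -0.037, 0.0473]
tool_rot: [-0.0, 0.706, 0.708, -0.0]
contact_force: [0.8, -2.9, 0.2]
gripper_width: 0.001
grasp_force: 1.5
```

Request:
{"name": "play_rows", "arguments": {
  "series": [
    [[0,0.004,0,0,0,0,0],[0,0.004,0,0,0,0,0],[0,0.004,0,0,0,0,0],[0,0.004,0,0,0,0,0],[0,0.004,0,0,0,0,0],[0,0.004,0,0,0,0,0],[0,0.004,0,0,0,0,0],[0,0.004,0,0,0,0,0],[0,0.004,0,0,0,0,0],[0,0.004,0,0,0,0,0]]
  ]
}}

```text
time: 7.95
tool_pos: [0.5882, 0.003, 0.0473]
tool_rot: [-0.0, 0.706, 0.708, -0.0]
contact_force: [-1.0, -2.8, 0.1]
gripper_width: 0.001
grasp_force: 1.6
```

```bash
python3 - <<'E'
from h import *
snap('wrist','w4'); snap('scene','sc4')
print(w('w3',(315,247),.051),w('w4',(315,247),.051))
s=manip.state(); print(s['time'],s['tool_pos'].round(4),s['contact_force'].round(1))
a=cv2.imread('pics/w4.png'); b=cv2.resize(cv2.imread('pics/sc4.png')[150:240,235:395],(640,360),interpolation=cv2.INTER_CUBIC)
cv2.imwrite('pics/m4.png',np.vstack([a[:240],b]))
E
```

```text
[ 0.58643635 -0.06733517  0.051     ] [0.58642294 0.01268289 0.051     ]
8.05 [0.5882 0.0035 0.0473] [ 0.3 -0.3  0.2]
```

View pics/m4.png

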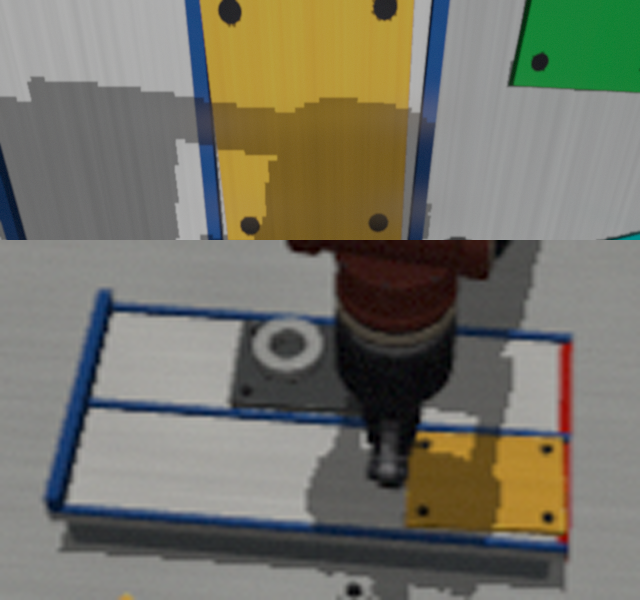

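The leading edge (lower crop, column 565) is now just short of the red edge (column 571). That agrees with the rear edge at y≈0.013, so there are about 41 mm still to push.

Request:
{"name": "play_rows", "arguments": {
  "series": [
    [[0,0.004,0,0,0,0,0],[0,0.004,0,0,0,0,0],[0,0.004,0,0,0,0,0],[0,0.004,0,0,0,0,0],[0,0.004,0,0,0,0,0],[0,0.004,0,0,0,0,0],[0,0.004,0,0,0,0,0],[0,0.004,0,0,0,0,0],[0,0.003,0,0,0,0,0],[0,0.002,0,0,0,0,0]]
  ]
}}

```text
time: 9.05
tool_pos: [0.5882, 0.04, 0.0473]
tool_rot: [-0.0, 0.706, 0.708, -0.0]
contact_force: [-0.2, -2.6, -0.6]
gripper_width: -0.002
grasp_force: 1.6
```

Request:
{"name": "play_rows", "arguments": {
  "series": [
    [[0,0,0,0,0,0,0],[0,-0.006,0,0,0,0,0],[0,-0.012,0,0,0,0,0],[0,-0.012,0,0,0,0,0],[0,-0.02,0.01,0,0,0,0],[0,-0.03,0.03,0,0,0,0],[0,-0.035,0.035,0,0,0,0],[0,-0.035,0.035,0,0,0,0],[0,-0.02,0.03,0,0,0,0],[0,0,0,0,0,0,0]]
  ]
}}

```text
time: 10.05
tool_pos: [0.5909, -0.135, 0.1939]
tool_rot: [0.005, 0.707, 0.707, 0.002]
contact_force: [-0.2, -0.0, 1.8]
gripper_width: -0.005
grasp_force: 0.0
```

```bash
python3 - <<'E'
from h import *
snap('top','top5'); snap('wrist','w5'); snap('scene','sc5')
s=manip.state(); print(s['time'],s['tool_pos'].round(4),s['contact_force'].round(1))
a=cv2.resize(cv2.imread('pics/top5.png')[170:245,250:390],(560,300),interpolation=cv2.INTER_CUBIC)
b=cv2.resize(cv2.imread('pics/sc5.png')[150:240,250:410],(560,300),interpolation=cv2.INTER_CUBIC)
cv2.imwrite('pics/m5.png',np.vstack([a,b]))
im=cv2.imread('pics/top5.png'); m=cv2.inRange(cv2.cvtColor(im,cv2.COLOR_BGR2HSV),(15,100,40),(35,255,255)); m[:175]=0;m[:,:255]=0;m[:,400:]=0
r=cv2.minAreaRect(cv2.findNonZero(m)); print(r,[w('top5',q,.051).round(4) for q in cv2.boxPoints(r)])
E
```

```text
10.2 [ 0.5876 -0.1307  0.1864] [-0.1 -0.1  0.6]
((284.5, 193.5), (23.0, 31.0), 90.0) [array([0.625 , 0.1603, 0.051 ]), array([0.626 , 0.0536, 0.051 ]), array([0.5467, 0.0527, 0.051 ]), array([0.5457, 0.1589, 0.051 ])]
```

View pics/m5.png

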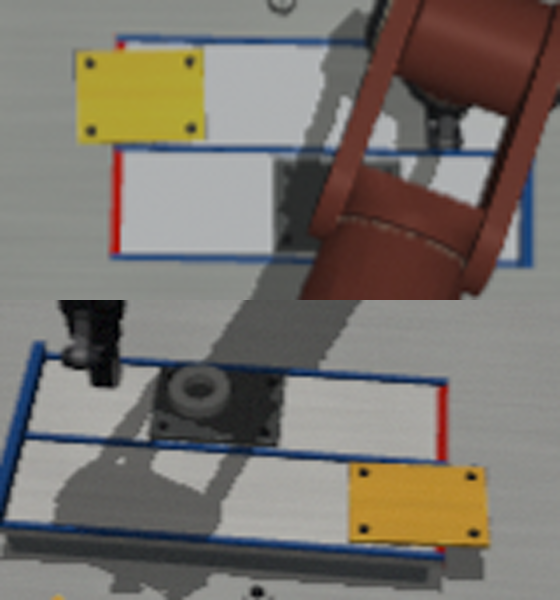

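View pics/w5.png

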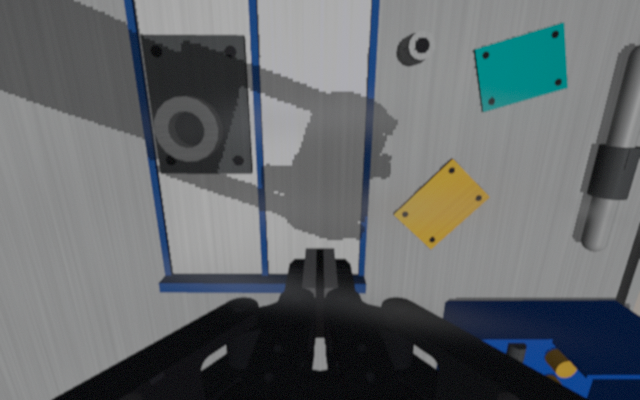

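The plate lies flat and square in its lane. In the top crop it spans columns 77–204 and the red end is at about 116, so it overhangs about 35 mm, roughly a third. The steel plate, the bearing and the socket have not moved, and the gripper is clear.

```bash
python3 -c "
from plant import manip; print(manip.job_done())"
```

```text
the job is handed in; nothing more can be done
None
```

I pushed the brass-coloured plate slowly along its lane until about 35 mm (roughly a third of its length) sticks out past the red-edged end; it lies flat, nothing else I could see moved, and I handed the job in.

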